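# Balance a part-filled centrifuge rack with dummy tubes

## Robot

A 6-joint arm with a two-finger parallel gripper is mounted at the origin on the work surface. World frame = base frame: x ahead of the robot, y to its left, z up, the work surface at z = 0. Lengths are in m, angles in rad, forces in N, time in s.
With the tool pointing down it reaches from about 0.375 to 0.975 m from the base axis. Payload 3.8 kg.
Tool frame: the origin (TCP) lies on the centre line of the jaws, within the pads' length; the fingertips stand 22 mm ahead of it and the grasp point (between the pads) lies 3 mm ahead of it; z points along the fingers, y is the line along which they close (so a half turn about z gives the same grasp; the last joint's range is limited). The gripper opens to 85 mm and grips with 20 to 120 N. Pads are 22 mm wide; open, the fingers measure 114 mm over their backs; the gripper's body (76 mm by 85 mm) begins 54 mm behind the grasp point. The pads swing forward as they close: fully open they stand 13 mm farther back than shut.
Start: joints at [-1.31, 0.264, 1.604, -0, 1.274, -0.037], TCP at [0.198, -0.645, 0.216] pointing down, gripper open.
Joint ranges: [-2.63, 2.63], [-0.94, 2.18], [0.31, 2.57], [-1.31, 4.45], [0, 2.66], [-2.55, 2.55]. Speed limits (rad/s): [2.57, 2.57, 3.14, 3.14, 3.14, 3.14].

## Interface

Orientations are given as a 3x3 rotation matrix whose columns are the frame's x, y, z axes.
In Python, from plant import status, eyes, workorder gives the robot as it stands.
- The arm moves only by the shell command python3 -m pendant 'ROWS' [OPENING] [FORCE]. ROWS is JSON, a list of rows, each a list of 2 entries, a list of its own where there are three numbers: the shift along the world's x, y, z in m, then the turn, a rotation vector about the world's x, y, z in degrees. A call has 1 to 8 rows; each row shifts and turns the commanded pose from where the row before left it; what a row does not reach is not made up. A row lasts 1/10 s, in which the tool goes at most 50 mm and 8.59 degrees, less where a joint would pass 70% of its speed; a pose out of reach is approached as far as the arm can. A call is refused whole if a number of a shift passes 0.05 or a number of a turn 8.59, either way. A call with a gripper value outside its range is refused whole. OPENING is the opening, from 0 (shut) to 1 (fully open), set as the call begins (- or left out, the last holds). The fingers move at their own pace and stop on an object; FORCE is the grip in N (left out, the last holds). Time passes only in rows, so rows that do not move let the fingers close. It gives the time, the measured TCP pose, the force, the opening and the grip force at its end, in the units of the state.
- status.get_state(): the state, without advancing time (a new reading comes with each control period).
- eyes.read_camera(name): name is "side" or "top"; returns the picture (384x512x3 uint8, blue, green, red); there is no depth.
- eyes.calibration(name): a dict with "fx", "fy", "cx", "cy" (pixels), "R" (3x3) and "t" (3): a world point X has camera coordinates R X + t. Camera axes: x right, y down, z forward; pixel columns grow to the right and rows downward; lengths in m; the calibration is good to about 2 mm. A picture is of the moment at which its call begins. calibration takes no time and is no camera call.
- workorder.close_job(): hands the job in; it is judged then, once.
The state is a dict: "clock": time; "joint_pos": joint angles; "qd": joint speeds; "effort": joint torques, N m; "tcp_pos": TCP position; "ee_rot": TCP orientation; "force": force on the tool from outside, world axes, zero at the start; "moment": the same for the moment, N m; "width": finger opening in m; "grip_force": force on a finger pad.
Only numpy, scipy, OpenCV 4.12 (cv2) and the standard library are available. Lean on these libraries where they do the work, as an engineer would, in place of code of your own. Each camera call takes 0.05 s, during which the arm holds its last target. There are 200 camera calls.

## Task

The two centrifuge racks on the two-pan balance must match before they go into the rotor. Take balancing dummies from the bench rack and press them one after another fully home, upright, into empty places of the part-filled rack, feeling for the holes, until the pointer comes to rest between the two index pins; then stop, with unused dummies standing in the bench rack. The balance is live and must never carry more than 2 kg on a pan, the push included; keep the racks in their trays, do not touch the full one, and leave the other things on the bench where they are.

Things in the scene. Friction and masses are not known exactly. Their poses are not given: they have to be found in the camera images.
- balance: Fixed two-pan balance, base 150 x 350 x 42 mm. Origin under its middle, y towards its left pan, z up. A post with a white plate 84 mm wide (145 mm high) and the pointer (160 mm high) stand between the pans. As one pan sinks the other rises, 8 mm up or down from level to firm stops: the lighter pan starts raised and yields to a push of 1 to 3 N, down to its stop. It settles in about 1 s.
- pointer (a joint): The pointer in rad: 0 level, positive when it leans to the balance's +y side, which means the +y pan is heavier; stops at about -0.30 and +0.30. The index pins stand at -0.15 and +0.15, a mismatch of about 37 g; over about 75 g puts it at its stop.
- pointer_tip (a point): Tip of the black needle, 110 mm above its pivot, moving just above the white plate's top edge, between or outside two upright 4 mm index pins.
- pan_l: Steel tray on the balance's +y side, inside 156 x 60 mm, lip 8 mm. Origin: centre of its inner floor (62 mm above the bench when level); axes as the balance's; moves only up and down. One tray holds the full rack; the other, the lighter, holds the part-filled rack, loose, up to 8 mm off the tray's centre each way and 0.04 rad askew: its own place is not measured, find it by eye or feel.
- pan_r: The same tray on the -y side. The part-filled rack (136 x 40 x 36 mm, 250 g) has its row along the tray's x: places at -48, -16, +16 mm from its middle are empty, a sample tube (top 81 mm up) is at +48. Holes: 18 mm in diameter, 30 mm deep, floor 6 mm above the rack's underside. A sprung leaf on the -y side, from 8 mm down, grips a tube: pushing it to the floor takes 2 to 6 N, then it holds.
- full_rack: Cream rack 136 x 40 x 36 mm with four purple-capped sample tubes, in one of the two trays (which one changes), 350 to 455 g. Origin: centre of its underside. Do not touch it.
- stock: Grey bench rack 176 x 50 x 36 mm, fixed. Origin: centre of its underside, x along its row. Four square holes 18.5 mm wide, 30 mm deep (floor 6 mm above the bench) at x = -60, -20, +20, +60 mm hold the dummies loosely.
- dummy1_mid (a point): Centre (half-way up) of a balancing dummy: solid aluminium, 16 mm diameter, 85 mm high, foot chamfered 1 mm, black cap 18 mm wide over the top 13 mm, 60 g; origin 42.5 mm above its foot, z along it. All four are alike.
- dummy2_mid (a point): Centre (half-way up) of a balancing dummy: solid aluminium, 16 mm diameter, 85 mm high, foot chamfered 1 mm, black cap 18 mm wide over the top 13 mm, 60 g; origin 42.5 mm above its foot, z along it. All four are alike.
- dummy3_mid (a point): Centre (half-way up) of a balancing dummy: solid aluminium, 16 mm diameter, 85 mm high, foot chamfered 1 mm, black cap 18 mm wide over the top 13 mm, 60 g; origin 42.5 mm above its foot, z along it. All four are alike.
- dummy4_mid (a point): Centre (half-way up) of a balancing dummy: solid aluminium, 16 mm diameter, 85 mm high, foot chamfered 1 mm, black cap 18 mm wide over the top 13 mm, 60 g; origin 42.5 mm above its foot, z along it. All four are alike.
- scanner: White hand-held barcode scanner standing in its round black holder, 90 mm wide, 165 mm high; a bystander. Origin at its underside.
- reagent: Amber reagent jar 56 mm in diameter, 110 mm high; a bystander. Origin at its underside.
- tip_box: Clear box with a blue lid, 122 x 82 x 63 mm; a bystander. Origin at its underside.
There are look-alikes about, which are no part of the job. Leave any purple look-alike of the part that bears dummy4_mid alone.

How it is judged:
On the way:
1. a first dummy is fully home in the part-filled rack, and that is not yet enough ((((z of dummy1_mid in the frame of pan_l between 0.0465 and 0.05 m and y of dummy1_mid in the frame of pan_l between -0.013 and 0.013 m and x of dummy1_mid in the frame of pan_l between -0.065 and 0.035 m and angle between the z axis of dummy1_mid and the z axis of pan_l, either way round below 0.08 rad) or (z of dummy1_mid in the frame of pan_r between 0.0465 and 0.05 m and y of dummy1_mid in the frame of pan_r between -0.013 and 0.013 m and x of dummy1_mid in the frame of pan_r between -0.065 and 0.035 m and angle between the z axis of dummy1_mid and the z axis of pan_r, either way round below 0.08 rad)) or ((z of dummy2_mid in the frame of pan_l between 0.0465 and 0.05 m and y of dummy2_mid in the frame of pan_l between -0.013 and 0.013 m and x of dummy2_mid in the frame of pan_l between -0.065 and 0.035 m and angle between the z axis of dummy2_mid and the z axis of pan_l, either way round below 0.08 rad) or (z of dummy2_mid in the frame of pan_r between 0.0465 and 0.05 m and y of dummy2_mid in the frame of pan_r between -0.013 and 0.013 m and x of dummy2_mid in the frame of pan_r between -0.065 and 0.035 m and angle between the z axis of dummy2_mid and the z axis of pan_r, either way round below 0.08 rad)) or ((z of dummy3_mid in the frame of pan_l between 0.0465 and 0.05 m and y of dummy3_mid in the frame of pan_l between -0.013 and 0.013 m and x of dummy3_mid in the frame of pan_l between -0.065 and 0.035 m and angle between the z axis of dummy3_mid and the z axis of pan_l, either way round below 0.08 rad) or (z of dummy3_mid in the frame of pan_r between 0.0465 and 0.05 m and y of dummy3_mid in the frame of pan_r between -0.013 and 0.013 m and x of dummy3_mid in the frame of pan_r between -0.065 and 0.035 m and angle between the z axis of dummy3_mid and the z axis of pan_r, either way round below 0.08 rad)) or ((z of dummy4_mid in the frame of pan_l between 0.0465 and 0.05 m and y of dummy4_mid in the frame of pan_l between -0.013 and 0.013 m and x of dummy4_mid in the frame of pan_l between -0.065 and 0.035 m and angle between the z axis of dummy4_mid and the z axis of pan_l, either way round below 0.08 rad) or (z of dummy4_mid in the frame of pan_r between 0.0465 and 0.05 m and y of dummy4_mid in the frame of pan_r between -0.013 and 0.013 m and x of dummy4_mid in the frame of pan_r between -0.065 and 0.035 m and angle between the z axis of dummy4_mid and the z axis of pan_r, either way round below 0.08 rad))) and (value of joint pointer above 0.15 rad or value of joint pointer below -0.15 rad)), for 0.2 s.
At the end, for the whole second after the job is handed in: The pointer is at rest within 0.15 rad of level (between the index pins); every dummy is either fully home in a place of the part-filled rack (foot within 1.5 mm of the hole's floor, upright within 0.08 rad) or standing in a hole of the bench rack; the racks sit flat in their trays (value of joint pointer between -0.15 and 0.15 rad and velocity of joint pointer between -0.05 and 0.05 rad/s and (((z of dummy1_mid in the frame of pan_l between 0.0465 and 0.05 m and y of dummy1_mid in the frame of pan_l between -0.013 and 0.013 m and x of dummy1_mid in the frame of pan_l between -0.065 and 0.035 m and angle between the z axis of dummy1_mid and the z axis of pan_l, either way round below 0.08 rad) or (z of dummy1_mid in the frame of pan_r between 0.0465 and 0.05 m and y of dummy1_mid in the frame of pan_r between -0.013 and 0.013 m and x of dummy1_mid in the frame of pan_r between -0.065 and 0.035 m and angle between the z axis of dummy1_mid and the z axis of pan_r, either way round below 0.08 rad)) or ((z of dummy2_mid in the frame of pan_l between 0.0465 and 0.05 m and y of dummy2_mid in the frame of pan_l between -0.013 and 0.013 m and x of dummy2_mid in the frame of pan_l between -0.065 and 0.035 m and angle between the z axis of dummy2_mid and the z axis of pan_l, either way round below 0.08 rad) or (z of dummy2_mid in the frame of pan_r between 0.0465 and 0.05 m and y of dummy2_mid in the frame of pan_r between -0.013 and 0.013 m and x of dummy2_mid in the frame of pan_r between -0.065 and 0.035 m and angle between the z axis of dummy2_mid and the z axis of pan_r, either way round below 0.08 rad)) or ((z of dummy3_mid in the frame of pan_l between 0.0465 and 0.05 m and y of dummy3_mid in the frame of pan_l between -0.013 and 0.013 m and x of dummy3_mid in the frame of pan_l between -0.065 and 0.035 m and angle between the z axis of dummy3_mid and the z axis of pan_l, either way round below 0.08 rad) or (z of dummy3_mid in the frame of pan_r between 0.0465 and 0.05 m and y of dummy3_mid in the frame of pan_r between -0.013 and 0.013 m and x of dummy3_mid in the frame of pan_r between -0.065 and 0.035 m and angle between the z axis of dummy3_mid and the z axis of pan_r, either way round below 0.08 rad)) or ((z of dummy4_mid in the frame of pan_l between 0.0465 and 0.05 m and y of dummy4_mid in the frame of pan_l between -0.013 and 0.013 m and x of dummy4_mid in the frame of pan_l between -0.065 and 0.035 m and angle between the z axis of dummy4_mid and the z axis of pan_l, either way round below 0.08 rad) or (z of dummy4_mid in the frame of pan_r between 0.0465 and 0.05 m and y of dummy4_mid in the frame of pan_r between -0.013 and 0.013 m and x of dummy4_mid in the frame of pan_r between -0.065 and 0.035 m and angle between the z axis of dummy4_mid and the z axis of pan_r, either way round below 0.08 rad))) and (((z of dummy1_mid in the frame of pan_l between 0.0465 and 0.05 m and y of dummy1_mid in the frame of pan_l between -0.013 and 0.013 m and x of dummy1_mid in the frame of pan_l between -0.065 and 0.035 m and angle between the z axis of dummy1_mid and the z axis of pan_l, either way round below 0.08 rad) or (z of dummy1_mid in the frame of pan_r between 0.0465 and 0.05 m and y of dummy1_mid in the frame of pan_r between -0.013 and 0.013 m and x of dummy1_mid in the frame of pan_r between -0.065 and 0.035 m and angle between the z axis of dummy1_mid and the z axis of pan_r, either way round below 0.08 rad)) or (z of dummy1_mid in the frame of stock between 0.046 and 0.052 m and y of dummy1_mid in the frame of stock between -0.008 and 0.008 m and x of dummy1_mid in the frame of stock between -0.07 and 0.07 m)) and (((z of dummy2_mid in the frame of pan_l between 0.0465 and 0.05 m and y of dummy2_mid in the frame of pan_l between -0.013 and 0.013 m and x of dummy2_mid in the frame of pan_l between -0.065 and 0.035 m and angle between the z axis of dummy2_mid and the z axis of pan_l, either way round below 0.08 rad) or (z of dummy2_mid in the frame of pan_r between 0.0465 and 0.05 m and y of dummy2_mid in the frame of pan_r between -0.013 and 0.013 m and x of dummy2_mid in the frame of pan_r between -0.065 and 0.035 m and angle between the z axis of dummy2_mid and the z axis of pan_r, either way round below 0.08 rad)) or (z of dummy2_mid in the frame of stock between 0.046 and 0.052 m and y of dummy2_mid in the frame of stock between -0.008 and 0.008 m and x of dummy2_mid in the frame of stock between -0.07 and 0.07 m)) and (((z of dummy3_mid in the frame of pan_l between 0.0465 and 0.05 m and y of dummy3_mid in the frame of pan_l between -0.013 and 0.013 m and x of dummy3_mid in the frame of pan_l between -0.065 and 0.035 m and angle between the z axis of dummy3_mid and the z axis of pan_l, either way round below 0.08 rad) or (z of dummy3_mid in the frame of pan_r between 0.0465 and 0.05 m and y of dummy3_mid in the frame of pan_r between -0.013 and 0.013 m and x of dummy3_mid in the frame of pan_r between -0.065 and 0.035 m and angle between the z axis of dummy3_mid and the z axis of pan_r, either way round below 0.08 rad)) or (z of dummy3_mid in the frame of stock between 0.046 and 0.052 m and y of dummy3_mid in the frame of stock between -0.008 and 0.008 m and x of dummy3_mid in the frame of stock between -0.07 and 0.07 m)) and (((z of dummy4_mid in the frame of pan_l between 0.0465 and 0.05 m and y of dummy4_mid in the frame of pan_l between -0.013 and 0.013 m and x of dummy4_mid in the frame of pan_l between -0.065 and 0.035 m and angle between the z axis of dummy4_mid and the z axis of pan_l, either way round below 0.08 rad) or (z of dummy4_mid in the frame of pan_r between 0.0465 and 0.05 m and y of dummy4_mid in the frame of pan_r between -0.013 and 0.013 m and x of dummy4_mid in the frame of pan_r between -0.065 and 0.035 m and angle between the z axis of dummy4_mid and the z axis of pan_r, either way round below 0.08 rad)) or (z of dummy4_mid in the frame of stock between 0.046 and 0.052 m and y of dummy4_mid in the frame of stock between -0.008 and 0.008 m and x of dummy4_mid in the frame of stock between -0.07 and 0.07 m)) and ((x of full_rack in the frame of pan_l between -0.013 and 0.013 m and y of full_rack in the frame of pan_l between -0.013 and 0.013 m and z of full_rack in the frame of pan_l between -0.002 and 0.003 m) or (x of full_rack in the frame of pan_r between -0.013 and 0.013 m and y of full_rack in the frame of pan_r between -0.013 and 0.013 m and z of full_rack in the frame of pan_r between -0.002 and 0.003 m))); the robot touches nothing.
It fails at once if more than 2 kg (19.6 N) on a pan, push included (contact force between any of pan_l, pan_r and anything else above 19.6 N).
It fails at once if the full rack touched (contact force between any of the fingers, the arm, dummy1, dummy2, dummy3, dummy4 and full_rack above 0.5 N).
It fails at once if a bystander pushed more than 20 mm (distance of any of scanner, reagent, tip_box from where it was at the start of the episode above 0.02 m).
It also fails if it takes over 72 s, if anything falls off the work surface, if the arm or the gripper's body presses on something with over 40 N, if the wrist force passes 120 N, or if a joint passes its speed limit or range.

## Working session

There is one attempt and no reset: what is moved stays moved. The work goes in short steps, Python scripts to look and compute and a shell command to move; the robot and the scene stay as the last step left them, time stands still between calls to the robot, and variables do not carry over. Pictures are saved under pics/ and viewed, at most 10 in all, crops included, and the job is handed in when it is done.

```bash
ls; mkdir -p pics; python3 - <<'E'
from plant import status, eyes
import cv2,numpy as np
s=status.get_state();print({k:np.round(v,3).tolist() for k,v in s.items()})
for n in("top","side"):
    c=eyes.calibration(n);print(n,{k:np.round(v,4).tolist() for k,v in c.items()})
    cv2.imwrite(f"pics/{n}0.png",eyes.read_camera(n))
E
```

```text
pics
{'clock': 0.0, 'joint_pos': [-1.31, 0.265, 1.605, -0.0, 1.274, -0.037], 'qd': [-0.0, -0.0, 0.001, -0.001, -0.001, 0.002], 'effort': [-0.0, -51.512, -36.731, -0.0, 0.013, -0.0], 'tcp_pos': [0.198, -0.645, 0.215], 'ee_rot': [[0.956, 0.293, -0.001], [0.293, -0.956, 0.002], [0.0, -0.002, -1.0]], 'force': [-0.638, -0.451, 0.231], 'moment': [-0.007, -0.02, -0.05], 'grip_force': 0.0, 'width': 0.086}
top {'fx': 414.9573, 'fy': 414.9573, 'cx': 248.0815, 'cy': 187.3382, 'R': [[0.0075, -0.9999, 0.0073], [-0.9908, -0.0084, -0.135], [0.1351, -0.0062, -0.9908]], 't': [-0.0831, 0.5804, 1.2256]}
side {'fx': 432.1172, 'fy': 432.1172, 'cx': 256.9969, 'cy': 188.0812, 'R': [[-0.9895, -0.1439, -0.0146], [-0.0833, 0.6494, -0.7559], [0.1183, -0.7467, -0.6546]], 't': [0.5598, 0.1749, 0.9838]}
```

View pics/top0.png

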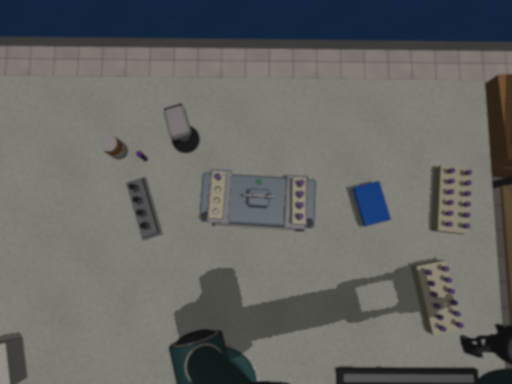

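View pics/side0.png

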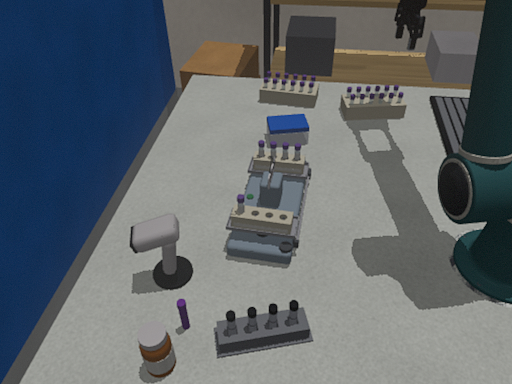

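Top view: grey stock with four black caps from (131,185) to (149,232), balance at (258,200), part-filled rack in the left pan at (217,197) with its tube at the far (+x) end (217,175), and the full rack at (299,200). The dummy look-alike is the single purple-capped tube at (142,156) top / (184,313) side. The black-capped ones in the grey rack fit the description. I'll confirm that in one enlarged crop.

```bash
cat > h.py <<'E'
import cv2,numpy as np
from plant import status, eyes
def ray(n,u,v):
    c=eyes.calibration(n);R=np.array(c["R"]);t=np.array(c["t"])
    return -R.T@t, R.T@np.array([(u-c["cx"])/c["fx"],(v-c["cy"])/c["fy"],1.])
def onz(n,u,v,z):
    o,d=ray(n,u,v);return o+d*(z-o[2])/d[2]
def proj(n,X):
    c=eyes.calibration(n);q=np.array(c["R"])@np.asarray(X,float)+c["t"]
    return np.array([c["cx"]+c["fx"]*q[0]/q[2],c["cy"]+c["fy"]*q[1]/q[2]])
def two(a,b):
    # nearest point of top ray and side ray
    o1,d1=ray("top",*a);o2,d2=ray("side",*b)
    s=np.linalg.lstsq(np.c_[d1,-d2],o2-o1,rcond=None)[0]
    p,q=o1+s[0]*d1,o2+s[1]*d2
    return (p+q)/2,np.linalg.norm(p-q)
def blobs(m,x0,y0,x1,y1,amin=5,amax=400):
    k=np.zeros(m.shape,np.uint8);k[y0:y1,x0:x1]=m[y0:y1,x0:x1]
    n,l,st,c=cv2.connectedComponentsWithStats(k.astype(np.uint8),connectivity=4)
    return [(np.round(c[i],1).tolist(),int(st[i,4])) for i in range(1,n) if amin<=st[i,4]<=amax]
E
python3 - <<'E'
from h import *
t=cv2.imread("pics/top0.png");s=cv2.imread("pics/side0.png")
a=cv2.resize(t[140:245,120:325],None,fx=3.9,fy=3.9,interpolation=cv2.INTER_CUBIC)[:,:800]
b=cv2.resize(s[130:360,150:330],None,fx=2.6,fy=2.6,interpolation=cv2.INTER_CUBIC)
cv2.imwrite("pics/ta.png",a);cv2.imwrite("pics/sb.png",b)
vt,vs=t.max(2),s.max(2)
print("top dark",blobs(vt<55,120,170,165,245));print("side dark",blobs(vs<40,215,295,315,345))
print("holes top",blobs(vt<140,208,172,228,222)) 
E
```

```text
top dark [([133.1, 186.6], 48), ([136.8, 199.5], 44), ([140.3, 212.3], 46), ([144.0, 225.1], 48)]
side dark [([293.5, 305.5], 74), ([272.5, 308.9], 75), ([251.5, 312.2], 74), ([230.4, 315.8], 72)]
holes top [([217.2, 188.4], 55), ([216.3, 199.5], 53), ([215.3, 210.6], 46)]
```

View pics/ta.png

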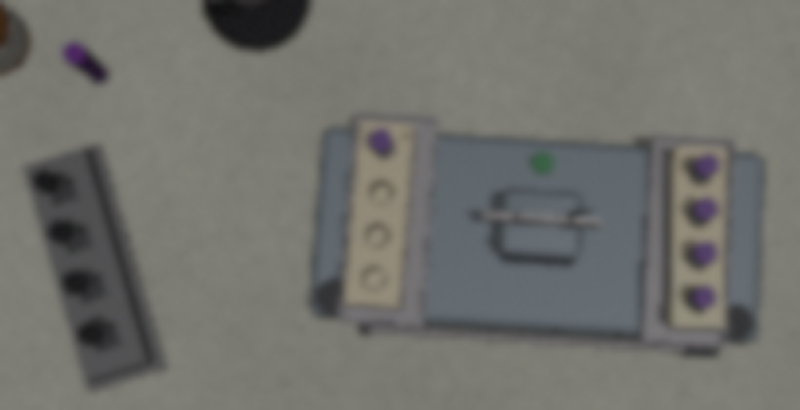

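View pics/sb.png

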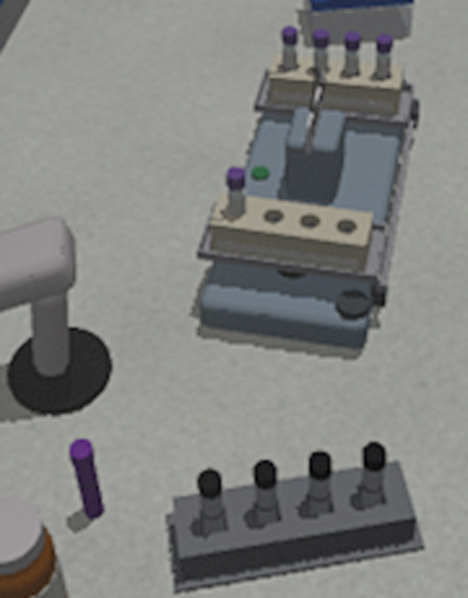

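Crops confirm: four black-capped dummies stand in the grey rack and the purple-capped one stands alone at crop (85,60). The rack's three empty holes are at crop (381,192), (376,236), (372,278). Now the coordinates.

```bash
python3 - <<'E'
from h import *
t=cv2.imread("pics/top0.png");s=cv2.imread("pics/side0.png")
T=[(133.1,186.6),(136.8,199.5),(140.3,212.3),(144,225.1)];S=[(230.4,315.8),(251.5,312.2),(272.5,308.9),(293.5,305.5)]
print("caps (expect z~.0845)")
P=[]
for a,b in zip(T,S):
    p,e=two(a,b);P.append(p);print(p.round(4),round(e,4),"top@z",onz("top",*a,.0845).round(4),"side@z",onz("side",*b,.0845).round(4))
d=P[0]-P[3];print("row angle",np.degrees(np.arctan2(d[1],d[0])),np.linalg.norm(d))
vs=s.max(2)
hs=blobs(vs<120,240,205,296,222,4,120);print("side holes",hs)
for q in [(217.2,188.4),(216.3,199.5),(215.3,210.6)]:print("top hole @.106",onz("top",*q,.106).round(4))
for q,_ in hs:print("side hole @.106",onz("side",*q,.106).round(4))
# purple caps (tubes), cap center heights
hsv=cv2.cvtColor(t,cv2.COLOR_BGR2HSV);pm=cv2.inRange(hsv,(120,60,30),(160,255,255))
print("purple top",blobs(pm>0,205,165,315,230,4,200))
hsv=cv2.cvtColor(s,cv2.COLOR_BGR2HSV);pm=cv2.inRange(hsv,(120,60,30),(160,255,255))
print("purple side",blobs(pm>0,225,135,310,215,4,200))
# cream racks, top
hsv=cv2.cvtColor(t,cv2.COLOR_BGR2HSV);cm=(hsv[...,1]>45)&(hsv[...,2]>120)&(hsv[...,0]<35)
for x0,x1 in((205,235),(285,312)):
    m=np.zeros(cm.shape,np.uint8);m[165:232,x0:x1]=cm[165:232,x0:x1]*255
    m=cv2.morphologyEx(m,cv2.MORPH_CLOSE,np.ones((9,9)));r=cv2.minAreaRect(cv2.findNonZero(m));print("cream",r)
    print(onz("top",*r[0],.106).round(4))
E
```

```text
caps (expect z~.0845)
[0.576  0.2614 0.077 ] 0.0015 top@z [0.5742 0.2593 0.0845] side@z [0.5754 0.2661 0.0845]
[0.5379 0.2487 0.0773] 0.0018 top@z [0.5363 0.2468 0.0845] side@z [0.538  0.2533 0.0845]
[0.5    0.2367 0.0779] 0.0012 top@z [0.4989 0.235  0.0845] side@z [0.5001 0.241  0.0845]
[0.4621 0.2242 0.0784] 0.0002 top@z [0.4619 0.2227 0.0845] side@z [0.4619 0.2284 0.0845]
row angle 18.085800912647592 0.11986017649184796
side holes [([241.5, 208.9], 36), ([268.5, 206.2], 75), ([254.7, 212.8], 30), ([268.6, 214.8], 31), ([282.9, 216.7], 31), ([293.3, 218.0], 17), ([249.6, 220.0], 66)]
top hole @.106 [0.5681 0.0111 0.106 ]
top hole @.106 [0.5359 0.0131 0.106 ]
top hole @.106 [0.5039 0.0154 0.106 ]
side hole @.106 [0.5992 0.0039 0.106 ]
side hole @.106 [ 0.5395 -0.0129  0.106 ]
side hole @.106 [0.5676 0.0126 0.106 ]
side hole @.106 [0.5358 0.0149 0.106 ]
side hole @.106 [0.5035 0.0168 0.106 ]
side hole @.106 [0.4802 0.0179 0.106 ]
side hole @.106 [0.5754 0.0366 0.106 ]
purple top [([217.4, 175.9], 17), ([300.1, 182.4], 17), ([300.1, 193.4], 17), ([300.0, 204.5], 16), ([299.7, 215.8], 17)]
purple side [([261.1, 143.1], 31), ([272.9, 143.9], 38), ([285.2, 145.1], 36), ([297.4, 145.9], 36), ([240.4, 198.0], 47)]
cream ((212.5, 192.5), (1.4142135381698608, 0.0), 135.0)
[0.5561 0.0244 0.106 ]Traceback (most recent call last):
  File "<stdin>", line 22, in <module>
cv2.error: OpenCV(4.12.0) /io/opencv/modules/imgproc/src/convhull.cpp:143: error: (-215:Assertion failed) total >= 0 && (depth == CV_32F || depth == CV_32S) in function 'convexHull'
```

```bash
python3 -m pendant '[[[0.033,0.037,0],[0,0,1]],[[0.033,0.037,0],[0,0,0]],[[0.033,0.037,0],[0,0,0]],[[0.033,0.037,0],[0,0,0]],[[0.033,0.037,0],[0,0,0]],[[0.033,0.037,0],[0,0,0]],[[0.033,0.037,0],[0,0,0]],[[0.033,0.037,0],[0,0,0]]]' 0.5 30
python3 -m pendant '[[[0,0.05,0],[0,0,0]],[[0,0.05,0],[0,0,0]],[[0,0.05,0],[0,0,0]],[[0,0.05,0],[0,0,0]],[[0,0.05,0],[0,0,0]],[[0,0.05,0],[0,0,0]],[[0,0.05,0],[0,0,0]],[[0,0.05,0],[0,0,0]]]'
python3 -m pendant '[[[0,0.05,0],[0,0,0]],[[0,0.05,0],[0,0,0]],[[0,0.05,0],[0,0,0]],[[0,0.025,0],[0,0,0]],[[0,0,0],[0,0,0]],[[0,0,0],[0,0,0]]]'
```

```text
clock: 0.9
tcp_pos: [0.4628, -0.3474, 0.2155]
ee_rot: [[0.951, 0.31, -0.0], [0.31, -0.951, 0.0], [-0.0, -0.0, -1.0]]
force: [-0.7, -0.6, 0.4]
width: 0.0425
grip_force: 0.0
clock: 1.7
tcp_pos: [0.4613, 0.0526, 0.2157]
ee_rot: [[0.951, 0.31, 0.0], [0.31, -0.951, -0.0], [0.0, 0.0, -1.0]]
force: [0.7, -0.1, 0.1]
width: 0.0425
grip_force: 0.0
clock: 2.3
tcp_pos: [0.4615, 0.2258, 0.2153]
ee_rot: [[0.95, 0.312, -0.001], [0.312, -0.95, -0.001], [-0.001, 0.001, -1.0]]
force: [1.0, -0.0, -0.2]
width: 0.0429
grip_force: 0.0
```

```bash
python3 -m pendant '[[[0,0,-0.04],[0,0,0]],[[0,0,-0.04],[0,0,0]],[[0,0,-0.04],[0,0,0]],[[0,0,-0.03],[0,0,0]],[[0,0,0],[0,0,0]]]' 0.5
python3 -m pendant '[[[0,0,0],[0,0,0]],[[0,0,0],[0,0,0]],[[0,0,0],[0,0,0]],[[0,0,0],[0,0,0]],[[0,0,0],[0,0,0]]]' 0 30
```

```text
clock: 2.8
tcp_pos: [0.4576, 0.2221, 0.061]
ee_rot: [[0.951, 0.308, -0.01], [0.308, -0.951, -0.005], [-0.011, 0.001, -1.0]]
force: [-0.2, -0.5, -0.5]
width: 0.0429
grip_force: 0.0
clock: 3.3
tcp_pos: [0.4635, 0.2263, 0.0677]
ee_rot: [[0.951, 0.31, 0.003], [0.31, -0.951, 0.001], [0.003, -0.0, -1.0]]
force: [0.6, -0.1, 5.8]
width: 0.0159
grip_force: 29.8
```

```bash
python3 -m pendant '[[[0,0,0.03],[0,0,0]],[[0,0,0.04],[0,0,0]],[[0,0,0.04],[0,0,0]],[[0,0,0.04],[0,0,0]],[[0,0,0],[0,0,0]],[[0,0,0],[0,0,0]]]'
python3 - <<'E'
from h import *
s=eyes.read_camera("side");t=eyes.read_camera("top")
cv2.imwrite("pics/s1.png",s);cv2.imwrite("pics/t1.png",t)
st=status.get_state();p=st["tcp_pos"];u,v=map(int,proj("side",p));print(p.round(4),u,v,proj("top",p), st["force"])
c=s[max(v-90,0):v+110,max(u-100,0):u+100];print(max(u-100,0),max(v-90,0))
cv2.imwrite("pics/s1c.png",cv2.resize(c,None,fx=3,fy=3,interpolation=cv2.INTER_CUBIC))
E
```

```text
clock: 3.9
tcp_pos: [0.4628, 0.2261, 0.2174]
ee_rot: [[0.951, 0.31, 0.003], [0.31, -0.951, 0.001], [0.003, -0.0, -1.0]]
force: [0.1, 0.2, -1.0]
width: 0.0156
grip_force: 29.4
[0.4609 0.2253 0.2144] 297 259 [130.87513828 223.20362802] [-0.2430514  -0.25264861 -1.8221368 ]
197 169
```

View pics/s1c.png

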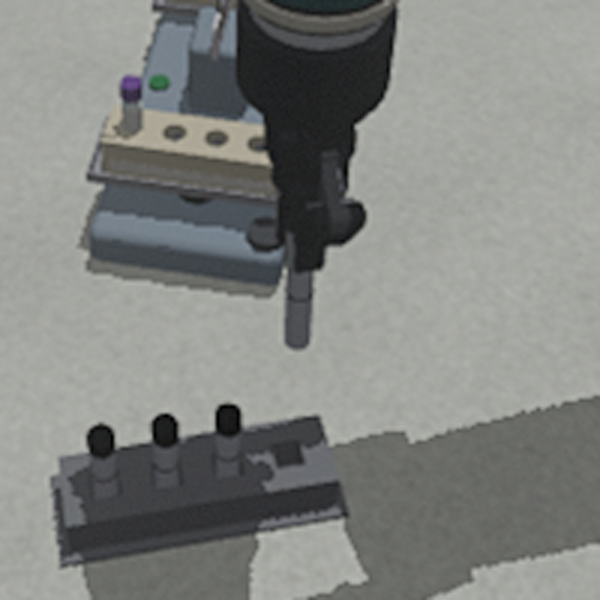

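Side crop: the dummy hangs nearly upright in the jaws, foot at crop (297,347). It came out of the end hole; three dummies remain. Check the shaft's position against the tool axis.

```bash
python3 - <<'E'
from h import *
s=cv2.imread("pics/s1.png").astype(int)
p=np.array([0.4609,.2253,.2144])
for dz in(.03,.04,.05,.059):print(dz,proj("side",p-[0,0,dz]).round(1))
for v in range(262,288,3):
    r=s[v,285:312].max(1);i=np.where(r<125)[0];print(v,285+i.min() if len(i) else None,285+i.max() if len(i) else None)
t=cv2.imread("pics/t1.png")
E
```

```text
0.03 [296.6 270.8]
0.04 [296.3 274.4]
0.05 [296.  277.9]
0.059 [295.8 281. ]
262 285 301
265 285 301
268 292 300
271 292 300
274 292 300
277 292 300
280 292 300
283 292 299
286 None None
```

```bash
python3 -m pendant '[[[0.021,-0.0427,0],[0,0,-7.3]],[[0.021,-0.0427,0],[0,0,-7.3]],[[0.021,-0.0427,0],[0,0,-7.2]],[[0.021,-0.0427,0],[0,0,0]],[[0.021,-0.0427,0],[0,0,0]],[[0,0,-0.022],[0,0,0]],[[0,0,0],[0,0,0]],[[0,0,0],[0,0,0]]]'
python3 - <<'E'
from h import *
s=eyes.read_camera("side");cv2.imwrite("pics/s2.png",s)
st=status.get_state();p=st["tcp_pos"];print(p.round(4),st["force"].round(2),st["ee_rot"].round(3).tolist())
for dz in(.045,.06):print(dz,proj("side",p-[0,0,dz]).round(1))
print("hole",proj("side",[.5678,.0118,.106]))
c=s[130:240,195:325]
cv2.imwrite("pics/s2c.png",cv2.resize(c,None,fx=5,fy=5,interpolation=cv2.INTER_CUBIC))
E
```

```text
clock: 4.8
tcp_pos: [0.565, 0.0125, 0.1913]
ee_rot: [[0.998, -0.065, -0.006], [-0.065, -0.998, 0.0], [-0.006, -0.0, -1.0]]
force: [-0.4, 0.2, 0.0]
width: 0.0159
grip_force: 29.5
[0.5658 0.0129 0.1926] [ 0.18 -0.04 -0.3 ] [[0.998, -0.064, -0.003], [-0.064, -0.998, 0.0], [-0.003, -0.0, -1.0]]
0.045 [255.1 199.3]
0.06 [255.2 204.3]
hole [254.64728535 212.55496722]
```

View pics/s2c.png

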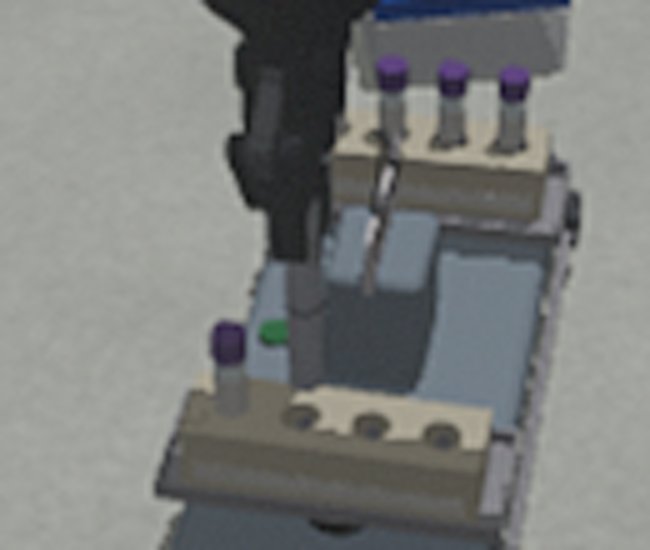

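Foot at crop (307,385), hole at (302,418): the foot is about 2 mm short in x. Shift it, then go down feeling.

```bash
python3 -m pendant '[[[0.0023,-0.0007,0],[0,0,0]],[[0,0,-0.01],[0,0,0]],[[0,0,-0.01],[0,0,0]],[[0,0,0],[0,0,0]],[[0,0,0],[0,0,0]]]' | egrep 'tcp_pos|force'
for i in 1; do python3 -m pendant '[[[0,0,-0.003],[0,0,0]],[[0,0,-0.003],[0,0,0]],[[0,0,0],[0,0,0]]]' | egrep 'tcp_pos|force'; done
python3 -m pendant '[[[0,0,-0.002],[0,0,0]],[[0,0,-0.002],[0,0,0]],[[0,0,0],[0,0,0]]]' | egrep 'tcp_pos|force'
```

```text
tcp_pos: [0.5687, 0.0118, 0.1731]
force: [0.5, 0.4, 0.0]
grip_force: 29.5
tcp_pos: [0.5691, 0.0115, 0.1675]
force: [-0.4, 0.6, 0.0]
grip_force: 29.5
tcp_pos: [0.5692, 0.0115, 0.1637]
force: [-0.5, -0.3, -0.3]
grip_force: 29.6
```

```bash
python3 -m pendant '[[[0,0,-0.002],[0,0,0]],[[0,0,-0.002],[0,0,0]],[[0,0,0],[0,0,0]]]' | egrep 'tcp_pos|force'
python3 -m pendant '[[[0,0,-0.002],[0,0,0]],[[0,0,0],[0,0,0]],[[0,0,0],[0,0,0]]]' | egrep 'tcp_pos|force'
python3 - <<'E'
from h import *
s=eyes.read_camera("side");cv2.imwrite("pics/s3.png",s)
st=status.get_state();print(st["tcp_pos"].round(4),st["force"].round(2))
a=cv2.imread("pics/s2.png")[130:240,195:325];c=s[130:240,195:325]
cv2.imwrite("pics/s3c.png",cv2.resize(c,None,fx=5,fy=5,interpolation=cv2.INTER_CUBIC))
# pan/rack shift: track tube's purple cap of part rack
for im in(a,c):
    m=cv2.inRange(cv2.cvtColor(im,cv2.COLOR_BGR2HSV),(120,60,30),(160,255,255));print(blobs(m>0,30,55,70,85,10,99))
E
```

```text
tcp_pos: [0.5692, 0.0115, 0.1595]
force: [-0.5, -0.7, 0.2]
grip_force: 29.6
tcp_pos: [0.5693, 0.0115, 0.1578]
force: [0.1, 0.3, 1.0]
grip_force: 29.7
[0.5694 0.0115 0.1579] [-0.84 -0.78  0.79]
[([45.5, 68.3], 45)]
[([45.5, 71.3], 46)]
```

View pics/s3c.png

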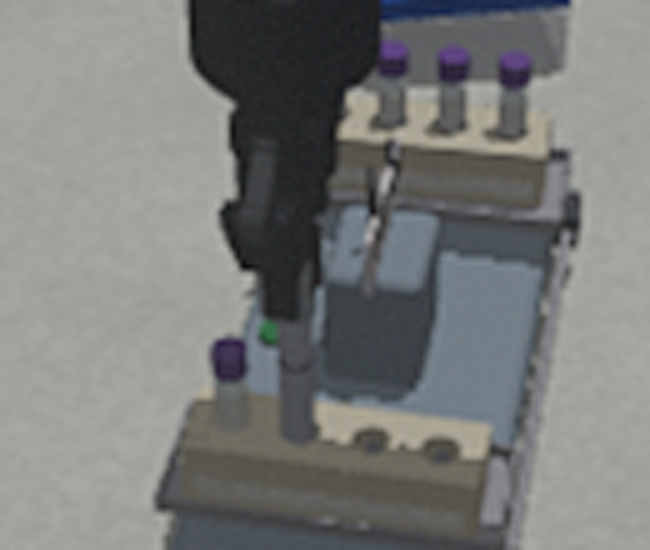

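The rack was pressed down about 8 mm with the foot standing on its top, about 2 mm too far in +x. Quantify both axes.

```bash
python3 - <<'E'
from h import *
s=cv2.imread("pics/s3.png");v=s.max(2)
hs=blobs(v<120,262,212,292,226,6,99);print(hs)
z=.098
for q,_ in hs:print(onz("side",*q,z).round(4))
print(v[208:226,246:264:2])
p=np.array([.5692,.0115,z]);a=np.linspace(0,2*np.pi,60)
e=np.array([proj("side",p+[.008*np.cos(x),.008*np.sin(x),0]) for x in a]);print("foot bbox",e.min(0),e.max(0))
E
```

```text
[]
[[124 127 120  80  81  78 106  99  84]
 [110 109 104  79  83  75 130 129  99]
 [111 109 103  80  84  78 140 151 129]
 [111 111 105  79  83  76 158 173 164]
 [111 111 100  81  83  77 156 169 170]
 [111 111 105  80  83  78 155 169 167]
 [112 110 104  81  82  78 137 170 168]
 [111 111 103  81  83  77  91 171 169]
 [109 110 105  80  82  80  87 176 170]
 [110 109 108  82  82  80 100 156 162]
 [111 111 111  98  85  86 105 100 133]
 [111 110 111 112 103 107 111 108 104]
 [109 111 110 111 111 111 108 109 109]
 [ 98 101 106 108 110 111 111 109 110]
 [ 88  83  91  95  96 103 105 108 110]
 [ 89  86  89  86  87  89  91  97 100]
 [ 88  88  86  87  88  87  86  84  84]
 [ 87  88  87  89  88  87  87  88  87]]
foot bbox [250.59128895 212.48616569] [257.65211968 217.44209582]
```

```bash
python3 -m pendant '[[[-0.001,0,0],[0,0,0]],[[-0.001,0,0],[0,0,0]],[[0,0,0],[0,0,0]],[[0,0,0],[0,0,0]]]' | egrep 'tcp_pos|force'
python3 - <<'E'
from h import *
s=eyes.read_camera("side");cv2.imwrite("pics/s4.png",s)
m=cv2.inRange(cv2.cvtColor(s,cv2.COLOR_BGR2HSV),(120,60,30),(160,255,255));print(blobs(m>0,225,185,265,215,10,99))
st=status.get_state();print(st["tcp_pos"].round(4),st["force"].round(2))
E
```

```text
tcp_pos: [0.5674, 0.0116, 0.158]
force: [0.2, -0.2, 0.2]
grip_force: 29.7
[([240.5, 201.3], 46)]
[0.5674 0.0115 0.158 ] [-1.13  0.25  0.39]
```

```bash
cat > chk.py <<'E'
from h import *
s=eyes.read_camera("side");m=cv2.inRange(cv2.cvtColor(s,cv2.COLOR_BGR2HSV),(120,60,30),(160,255,255))
st=status.get_state();print("cap",blobs(m>0,225,185,265,220,10,99),st["tcp_pos"].round(4),st["force"].round(2),round(st["clock"],1))
E
python3 chk.py
python3 -m pendant '[[[0,0.001,0],[0,0,0]],[[0,0,0],[0,0,0]],[[0,0,0],[0,0,0]]]' >/dev/null; python3 chk.py
python3 -m pendant '[[[0,0.001,0],[0,0,0]],[[0,0,0],[0,0,0]],[[0,0,0],[0,0,0]]]' >/dev/null; python3 chk.py
```

```text
cap [([240.5, 201.3], 46)] [0.5674 0.0116 0.158 ] [0.17 0.14 0.45] 7.1
cap [([240.5, 201.3], 46)] [0.5674 0.0125 0.1579] [-0.7   0.26  0.71] 7.5
cap [([240.5, 201.3], 46)] [0.5673 0.0136 0.1579] [-0.21  0.33  0.73] 7.8
```

```bash
python3 - <<'E'
from h import *
s=eyes.read_camera("side");cv2.imwrite("pics/s5.png",s);v=s.max(2)
for th in(80,90,100):
    print(th,[(q,a,onz("side",*q,.098).round(4).tolist()) for q,a in blobs(v<th,244,208,292,224,6,150)])
print("row top edge etc");print(v[211:224,262:290:1])
for X in([.5678,.0122],[.5358,.0140],[.5037,.0160]):print(proj("side",X+[.106]).round(1),proj("side",X+[.098]).round(1))
st=status.get_state();print(st["ee_rot"].round(4).tolist())
E
```

```text
80 [([256.0, 209.7], 7, [0.5675, -0.006, 0.098]), ([256.6, 215.3], 7, [0.5635, 0.0119, 0.098]), ([269.8, 218.6], 9, [0.5326, 0.0185, 0.098]), ([283.7, 220.3], 7, [0.5012, 0.0198, 0.098])]
90 [([254.2, 213.0], 73, [0.57, 0.0052, 0.098]), ([268.4, 208.3], 21, [0.5399, -0.0143, 0.098]), ([268.6, 217.9], 25, [0.5355, 0.0166, 0.098]), ([282.8, 219.8], 25, [0.5033, 0.0185, 0.098]), ([248.9, 222.7], 19, [0.577, 0.0373, 0.098])]
100 [([254.2, 213.4], 81, [0.5698, 0.0065, 0.098]), ([267.9, 208.3], 24, [0.541, -0.0142, 0.098]), ([244.0, 211.5], 6, [0.5938, 0.0034, 0.098]), ([268.7, 218.0], 28, [0.5353, 0.0169, 0.098]), ([282.8, 220.0], 31, [0.5033, 0.0191, 0.098]), ([250.6, 222.5], 32, [0.5734, 0.0362, 0.098])]
row top edge etc
[[164 162 156 150 150 147 146 142 143 141 142 141 140 138 136 136 137 136
  135 137 135 137 135 137 138 137 136 136]
 [171 171 171 172 172 173 173 169 165 162 153 151 147 143 141 139 139 138
  137 138 137 137 136 134 136 136 138 137]
 [167 168 167 168 170 169 171 170 173 171 171 172 173 172 169 166 161 152
  149 149 146 140 139 140 137 138 136 138]
 [167 167 168 169 170
[... 602 characters left out ...]
 79 114 148 155 153 153 152 154 122
   78  83  84  80  83  79 100 151 174 169]
 [108 107 108 105 104  95  85  79  81  95 103 106 103 101 101 103 101  90
   83  86  81  73  76  79  93 151 176 173]
 [111 110 108 113 111 108 107 101 106 111 110 108 106 109 107 108 108 101
   91  83  74  70  71  80  98 136 154 152]
 [110 112 108 111 110 110 111 110 111 109 109 110 109 108 110 108 111 109
  104  94  84  81  82  99 105 106 102 100]
 [100 104 104 106 107 108 109 110 113 109 110 110 108 111 109 108 110 109
  113 107 107 103 106 113 108 110 107 110]]
[254.6 212.7] [254.7 215.2]
[268.6 214.5] [268.6 217.1]
[282.8 216.5] [282.8 219. ]
[[0.9979, -0.0652, 0.0], [-0.0652, -0.9979, 0.0], [0.0, -0.0, -1.0]]
```

```bash
python3 -m pendant '[[[-0.0008,-0.001,0],[0,0,0]],[[0,0,0],[0,0,0]],[[0,0,0],[0,0,0]]]' >/dev/null; python3 chk.py
python3 -m pendant '[[[0,-0.001,0],[0,0,0]],[[0,0,0],[0,0,0]],[[0,0,0],[0,0,0]]]' >/dev/null; python3 chk.py
python3 -m pendant '[[[0,-0.0008,0],[0,0,0]],[[0,0,0],[0,0,0]],[[0,0,0],[0,0,0]]]' >/dev/null; python3 chk.py
```

```text
cap [([240.5, 201.3], 46)] [0.5666 0.0126 0.1579] [-0.25  0.3   0.69] 8.2
cap [([240.5, 201.3], 46)] [0.5665 0.0115 0.1579] [0.32 0.64 0.21] 8.6
cap [([240.5, 201.3], 46)] [0.5665 0.0107 0.1578] [ 1.03 -0.84  0.63] 8.9
```

```bash
for i in 1; do python3 -m pendant '[[[0,-0.001,0],[0,0,0]],[[0,0,0],[0,0,0]],[[0,0,0],[0,0,0]]]' >/dev/null; python3 chk.py; done
python3 -m pendant '[[[0,-0.001,0],[0,0,0]],[[0,0,0],[0,0,0]],[[0,0,0],[0,0,0]]]' >/dev/null; python3 chk.py
python3 -m pendant '[[[0,-0.001,0],[0,0,0]],[[0,0,0],[0,0,0]],[[0,0,0],[0,0,0]]]' >/dev/null; python3 chk.py
```

```text
cap [([240.5, 198.3], 45)] [0.5663 0.0096 0.1576] [ 0.15  0.37 -0.08] 9.2
cap [([240.5, 198.3], 45)] [0.5665 0.0087 0.1578] [ 0.52 -1.05 -0.5 ] 9.6
cap [([240.5, 198.3], 46)] [0.5666 0.0078 0.1579] [-0.19  1.35 -0.76] 9.9
```

In the hole now (rack back up). Centre and press down, watching force.

```bash
python3 -m pendant '[[[0,0.0008,0],[0,0,0]],[[0,0,-0.004],[0,0,0]],[[0,0,-0.004],[0,0,0]],[[0,0,-0.004],[0,0,0]],[[0,0,0],[0,0,0]]]' | egrep 'tcp_pos|force: \['; python3 chk.py
python3 -m pendant '[[[0,0,-0.004],[0,0,0]],[[0,0,-0.004],[0,0,0]],[[0,0,0],[0,0,0]]]' | egrep 'tcp_pos|force: \['; python3 chk.py
```

```text
tcp_pos: [0.5659, 0.0088, 0.1449]
force: [0.6, 1.8, 0.0]
cap [([240.5, 199.0], 46)] [0.5662 0.0088 0.1453] [ 0.47  2.28 -0.08] 10.5
tcp_pos: [0.5661, 0.0086, 0.1371]
force: [-0.1, 1.6, 0.8]
cap [([240.5, 199.7], 45)] [0.5662 0.0086 0.1374] [0.06 0.92 1.09] 10.8
```

```bash
python3 -m pendant '[[[0,0,-0.003],[0,0,0]],[[0,0,-0.003],[0,0,0]],[[0,0,0],[0,0,0]]]' | egrep 'tcp_pos|force: \['; python3 chk.py
python3 -m pendant '[[[0,0,-0.003],[0,0,0]],[[0,0,-0.003],[0,0,0]],[[0,0,0],[0,0,0]]]' | egrep 'tcp_pos|force: \['; python3 chk.py
```

```text
tcp_pos: [0.5662, 0.0085, 0.1313]
force: [1.2, 0.9, 0.7]
cap [([240.5, 200.3], 45)] [0.5663 0.0085 0.1315] [ 0.05  1.54 -0.17] 11.2
tcp_pos: [0.5662, 0.0085, 0.1253]
force: [0.3, 1.9, 1.3]
cap [([240.5, 202.3], 45)] [0.5664 0.0085 0.1255] [0.71 1.43 0.8 ] 11.6
```

```bash
python3 -m pendant '[[[0,0,-0.002],[0,0,0]],[[0,0,0],[0,0,0]]]' | egrep 'tcp_pos|force: \['
python3 -m pendant '[[[0,0,-0.002],[0,0,0]],[[0,0,0],[0,0,0]]]' | egrep 'tcp_pos|force: \['; python3 chk.py
```

```text
tcp_pos: [0.5664, 0.0085, 0.1237]
force: [0.2, 1.9, 0.5]
tcp_pos: [0.5664, 0.0085, 0.1216]
force: [0.4, 2.2, 1.1]
cap [([240.6, 203.4], 45)] [0.5665 0.0085 0.1218] [0.6  1.46 1.73] 12.0
```

```bash
for i in 1; do python3 -m pendant '[[[0,0,-0.001],[0,0,0]],[[0,0,0],[0,0,0]]]' | egrep 'tcp_pos|force: \['; done
python3 -m pendant '[[[0,0,-0.001],[0,0,0]],[[0,0,0],[0,0,0]]]' | egrep 'tcp_pos|force: \['
python3 -m pendant '[[[0,0,-0.001],[0,0,0]],[[0,0,0],[0,0,0]]]' | egrep 'tcp_pos|force: \['; python3 chk.py
```

```text
tcp_pos: [0.5667, 0.0085, 0.121]
force: [0.2, 2.2, 2.2]
tcp_pos: [0.5671, 0.0085, 0.1205]
force: [0.1, 2.5, 4.6]
tcp_pos: [0.5675, 0.0084, 0.12]
force: [0.1, 2.4, 6.8]
cap [([240.5, 203.8], 46)] [0.5675 0.0085 0.12  ] [-0.31  1.33  6.79] 12.7
```

```bash
python3 -m pendant '[[[0,0,-0.001],[0,0,0]],[[0,0,0],[0,0,0]]]' | egrep 'tcp_pos|force: \['
python3 -m pendant '[[[0,0,-0.001],[0,0,0]],[[0,0,0],[0,0,0]],[[0,0,0],[0,0,0]]]' | egrep 'tcp_pos|force: \['; python3 chk.py
```

```text
tcp_pos: [0.5679, 0.0084, 0.1195]
force: [0.1, 1.3, 8.2]
tcp_pos: [0.5685, 0.0084, 0.1192]
force: [-0.2, 1.2, 10.1]
cap [([240.5, 204.3], 46)] [0.5684 0.0084 0.1192] [0.09 1.81 9.84] 13.2
```

```bash
python3 -m pendant '[[[0,0,0.003],[0,0,0]],[[0,0,0],[0,0,0]]]' | egrep 'tcp_pos|force: \['
python3 -m pendant '[[[0,0,0.001],[0,0,0]],[[0,0,0],[0,0,0]],[[0,0,0],[0,0,0]],[[0,0,0],[0,0,0]]]' 0.42 | egrep 'tcp_pos|force: \[|width'
python3 -m pendant '[[[0,0,0.03],[0,0,0]],[[0,0,0.03],[0,0,0]],[[0,0,0.03],[0,0,0]],[[0,0.03,0.02],[0,0,0]],[[-0.02,0.045,0],[0,0,6]],[[-0.02,0.045,0],[0,0,8]],[[-0.02,0.045,0],[0,0,8]],[[-0.01,0.045,0],[0,0,0]]]' | egrep 'tcp_pos|force: \[|ee_rot'
python3 - <<'E'
from h import *
s=eyes.read_camera("side");cv2.imwrite("pics/s6.png",s);t=eyes.read_camera("top");cv2.imwrite("pics/t6.png",t)
a=cv2.resize(s[130:240,210:330],None,fx=5,fy=5,interpolation=cv2.INTER_CUBIC)
b=cv2.resize(t[160:240,195:320],None,fx=4,fy=4,interpolation=cv2.INTER_CUBIC)[:,:]
cv2.imwrite("pics/s6c.png",a)
print(status.get_state()["clock"])
E
```

```text
tcp_pos: [0.567, 0.0085, 0.1206]
force: [-0.2, 2.8, 4.0]
tcp_pos: [0.5659, 0.0083, 0.1201]
force: [-0.6, 0.0, 0.3]
width: 0.0355
tcp_pos: [0.4948, 0.2197, 0.2308]
ee_rot: [[0.949, 0.316, -0.0], [0.316, -0.949, -0.0], [-0.001, 0.0, -1.0]]
force: [0.8, 0.9, 0.3]
14.7
```

View pics/s6c.png

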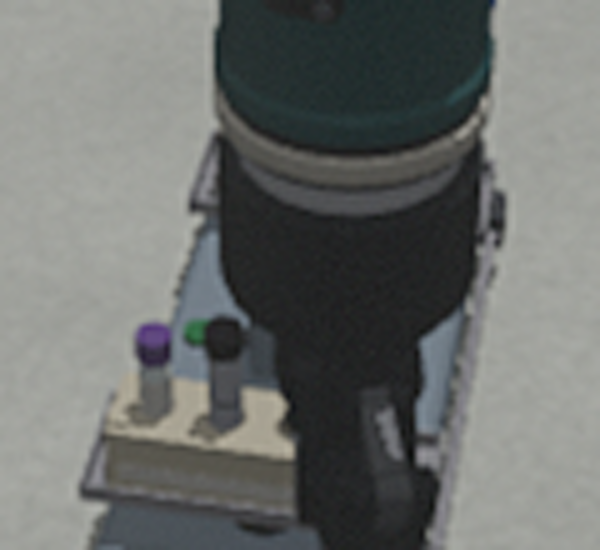

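Side crop: the dummy stands upright beside the sample tube, cap top at about crop (223,320) against purple cap top (153,325). That fits a home position. Quantify it.

```bash
python3 - <<'E'
from h import *
s=cv2.imread("pics/s6.png");v=s.max(2)
m=cv2.inRange(cv2.cvtColor(s,cv2.COLOR_BGR2HSV),(120,60,30),(160,255,255));print("purple",blobs(m>0,225,185,265,220,10,99))
bc=blobs(v<45,248,188,262,208,10,200);print("black",bc)
print(v[188:210,254:257])
# expected cap centre/top if home, for rack top .106 and .104, hole at side-view xy
for zt in(.106,.102):
    p=np.array([.5676,.0126,zt-.036]);print(zt,"top edge",proj("side",p+[0,-.009*.75,.091]),"top centre",proj("side",p+[0,0,.091]),"cap bottom edge",proj("side",p+[0,.009,.078]),"rim",proj("side",p+[0,0,.036]))
E
```

```text
purple [([240.4, 198.3], 46)]
black [([259.3, 190.0], 24), ([254.3, 197.5], 51)]
[[143 113  43]
 [140 131  88]
 [137 144 116]
 [139 144 133]
 [125 131 137]
 [ 68  82  96]
 [ 35  34  34]
 [ 43  43  38]
 [ 44  40  41]
 [ 45  41  41]
 [ 38  41  42]
 [ 37  35  34]
 [ 38  32  31]
 [ 31  36  36]
 [ 61  64  65]
 [ 90  86  85]
 [ 83  81  83]
 [ 81  83  82]
 [ 83  81  80]
 [ 81  83  80]
 [ 83  82  79]
 [ 85  83  81]]
0.106 top edge [254.68381868 192.52323988] top centre [254.22287094 194.57056963] cap bottom edge [253.71876142 201.77793634] rim [254.68256223 212.80893918]
0.102 top edge [254.716976   193.89518022] top centre [254.25749191 195.94416558] cap bottom edge [253.75471986 203.12885534] rim [254.71466976 214.08281332]
```

First dummy is home. Fetch the second from about (0.5005, 0.238).

```bash
python3 -m pendant '[[[0.0057,0.0183,0],[0,0,0]],[[0,0,-0.045],[0,0,0]],[[0,0,-0.045],[0,0,0]],[[0,0,-0.045],[0,0,0]],[[0,0,-0.03],[0,0,0]],[[0,0,0],[0,0,0]],[[0,0,0],[0,0,0]]]' | egrep 'tcp_pos|force: \['
python3 -m pendant '[[[0,0,0],[0,0,0]],[[0,0,0],[0,0,0]],[[0,0,0],[0,0,0]],[[0,0,0],[0,0,0]],[[0,0,0],[0,0,0]]]' 0 30 | egrep 'tcp_pos|force|width'
```

```text
tcp_pos: [0.5027, 0.2363, 0.0657]
force: [0.2, 0.8, 0.5]
tcp_pos: [0.5042, 0.2376, 0.0684]
force: [0.4, -0.4, 6.6]
width: 0.0161
grip_force: 29.7
```

```bash
python3 -m pendant '[[[0,0,0],[0,0,0]],[[-0.0033,-0.0011,0],[0,0,0]],[[0,0,-0.001],[0,0,0]]]' 0.3 | egrep 'tcp_pos'
python3 -m pendant '[[[0,0,0],[0,0,0]],[[0,0,0],[0,0,0]],[[0,0,0],[0,0,0]],[[0,0,0],[0,0,0]]]' 0 30 | egrep 'tcp_pos|force|width'
python3 -m pendant '[[[0,0,0.04],[0,0,0]],[[0,0,0.05],[0,0,0]],[[0,0,0.05],[0,0,0]],[[0,0,0.02],[0,0,0]],[[0,0,0],[0,0,0]]]' | egrep 'tcp_pos|force: \[|width|ee_rot'
```

```text
tcp_pos: [0.4982, 0.2355, 0.0647]
tcp_pos: [0.4987, 0.2357, 0.0646]
force: [0.3, 0.5, -0.2]
width: 0.0162
grip_force: 29.2
tcp_pos: [0.5019, 0.2368, 0.2301]
ee_rot: [[0.95, 0.313, 0.009], [0.313, -0.95, 0.003], [0.009, -0.0, -1.0]]
force: [0.4, -0.9, -1.5]
width: 0.0164
```

```bash
python3 -m pendant '[[[0.0072,-0.045,0],[0,0,-7.3]],[[0.0072,-0.045,0],[0,0,-7.3]],[[0.0072,-0.045,0],[0,0,-7.3]],[[0.0072,-0.045,0],[0,0,0]],[[0.0072,-0.045,0],[0,0,0]],[[0,0,-0.036],[0,0,0]],[[0,0,0],[0,0,0]],[[0,0,0],[0,0,0]]]' >/dev/null
cat > rel.py <<'E'
from h import *
s=eyes.read_camera("side");cv2.imwrite("pics/rel.png",s);v=s.max(2)
st=status.get_state();p=st["tcp_pos"];print(p.round(4),st["ee_rot"].round(3).tolist(),st["force"].round(2))
f=p-[0,0,.0586];print("exp foot",proj("side",f).round(1),"axis -35mm",proj("side",p-[0,0,.035]).round(1))
u,w=proj("side",f).round().astype(int)
print(v[w-6:w+16,u-9:u+10])
E
python3 rel.py
```

```text
[0.5341 0.0113 0.1881] [[0.998, -0.063, -0.002], [-0.063, -0.998, 0.0], [-0.002, -0.0, -1.0]] [1.23 0.97 0.02]
exp foot [269.6 206.1] axis -35mm [269.6 198.2]
[[ 69  71  70  70  74  80  81  82  82  81  78  72  71  72  69  71  69  69
   63]
 [ 69  70  71  70  76  77  81  83  83  79  76  72  69  71  72  70  69  68
   66]
 [ 70  70  71  68  75  81  81  83  82  79  76  72  69  71  72  72  69  67
   71]
 [ 68  70  68  71  75  79  80  82  82  79  80  72  70  70  71  71  69  65
   84]
 [ 65  68  69  68  75  78  82  82  82  78  77  74  71  68  70  70  70  61
  101]
 [ 76  74  73  71  75  80  80  83  81  78  78  72  69  71  69  68  68  65
  106]
 [ 88  86  82  80  78  78  83  81  83  78  77  73  71  70  68  67  65  91
  128]
 [ 86  88  88  85  81  79  81  80  80  78  76  75  78  78  76  74  67 115
  140]
 [102 100  98  96  90  83  81  78  77  77  82  80  79  81  78  96 110 125
  137]
 [108 110 109 113 107  99  86 101 114 127 140 136 131 120 115 129 141 137
  134]
 [108 107 105 108 108 104 124 155 161 168 173 173 175 166 162 161 150 148
  145]
 [108 106 108 107 108 102 151 179 174 172 171 169 167 166 167 168 169 168
  170]
 [108 107 107 107 108 103 133 150 145 145 155 166 168 166 166 166 165 165
  166]
 [106 108 108 107 103  94  89  85  82  84 100 142 164 167 165 166 164 165
  166]
 [108 107 106 105  93  82  85  83  85  78  76 104 153 169 165 165 165 165
  168]
 [107 109 108 103  86  81  84  84  78  78  78  90 148 173 168 166 166 169
  157]
 [106 108 108 106  94  84  83  76  74  69  75  92 133 152 161 171 171 168
  132]
 [107 108 109 109 104  98  86  75  75  75  85 100 102 100 129 153 151 143
  107]
 [108 107 108 108 109 107 101  91  94  97 104 108 106 106 101 100 100 101
   92]
 [109 108 109 109 108 108 110 109 111 109 108 107 107 106 105 106 106 106
  104]
 [102 103 103 104 108 105 107 109 108 110 109 109 107 107 108 107 106 108
  108]
 [ 88  87  89  95  95  97  98 101 100 102 106 106 106 107 110 106 110 107
  109]]
```

```bash
python3 -m pendant '[[[-0.0006,-0.0005,0],[0,0,0]],[[0,0,-0.01],[0,0,0]],[[0,0,-0.01],[0,0,0]],[[0,0,0],[0,0,0]],[[0,0,0],[0,0,0]]]' | egrep 'tcp_pos|force: \['; python3 chk.py
python3 -m pendant '[[[0,0,-0.003],[0,0,0]],[[0,0,-0.003],[0,0,0]],[[0,0,-0.003],[0,0,0]],[[0,0,0],[0,0,0]],[[0,0,0],[0,0,0]]]' | egrep 'tcp_pos|force: \['; python3 chk.py
```

```text
tcp_pos: [0.5338, 0.0105, 0.1682]
force: [-0.1, 0.1, -0.5]
cap [([240.4, 198.4], 45)] [0.5342 0.0104 0.1687] [-0.58  0.33 -1.2 ] 18.5
tcp_pos: [0.5342, 0.0102, 0.1597]
force: [-0.0, 0.8, -0.4]
cap [([240.4, 199.4], 45)] [0.5343 0.0102 0.1599] [ 0.14  0.43 -0.76] 19.1
```

```bash
python3 -m pendant '[[[0,-0.001,0],[0,0,0]],[[0,0,0],[0,0,0]],[[0,0,0],[0,0,0]]]' >/dev/null; python3 chk.py
python3 -m pendant '[[[0,-0.001,0],[0,0,0]],[[0,0,0],[0,0,0]],[[0,0,0],[0,0,0]]]' >/dev/null; python3 chk.py
python3 rel.py | head -2; python3 - <<'E'
import cv2
v=cv2.imread("pics/rel.png").max(2);print(v[206:224,258:290])
E
```

```text
cap [([240.4, 199.4], 45)] [0.5344 0.0091 0.16  ] [-0.25 -0.2  -0.28] 19.4
cap [([240.4, 199.5], 46)] [0.5344 0.0082 0.1599] [ 0.99 -0.52 -0.17] 19.8
[0.5344 0.0082 0.1599] [[0.998, -0.063, 0.0], [-0.063, -0.998, -0.0], [0.0, 0.0, -1.0]] [-0.34 -0.69  0.09]
exp foot [269.6 214.3] axis -35mm [269.6 206.7]
[[ 80  86  88  89  85  84  81  80  80  83  81  81  79  75  72  73  71  70
   65  65  93 128 138 134 135 134 132 135 135 135 135 136]
 [ 78  83  86  86  85  87  83  78  81  83  81  82  79  75  77  79  79  77
   74  66 116 140 134 134 134 135 134 135 135 133 135 135]
 [ 82  92  94  85  87  88  82  79  79  81  81  79  77  78  85  86  85  82
  100 110 124 136 133 135 134 137 135 135 134 134 134 135]
 [ 86 108 111 103  98  95  88  79  81  82  83  79  77  80  83  79  78  96
  126 139 137 135 134 134 134 135 134 135 135 135 134 134]
 [ 82 102 109 110 111 114  99  78  80  81  79  81  72 104 132 127 119 130
  141 136 136 134 133 133 135 134 134 133 135 135 135 135]
 [ 85 106 108 107 106 111  98  79  80  82  83  81  71 122 168 172 164 166
  160 150 147 145 141 137 137 136 136 134 134 132 133 1
[... 900 characters left out ...]
4  83  76  77  81  88 131 155 152]
 [108 109 107 108 106 108 107 110 108 101  93  97  97 104 109 106 109 107
  107 108 108  97  86  81  74  70  72  76  83  96 102 100]
 [108 109 110 109 109 108 108 109 109 109 109 109 108 108 108 106 105 107
  107 106 109 104  96  85  76  71  73  83 100 104 108 106]
 [ 97  97 100 100 102 103 106 107 109 110 108 110 109 107 106 103 104 101
  101 101 102 105 105 101  94  94  95 104 110 109 107 109]
 [ 84  83  83  86  87  90  93  96  97 101 100 102 101 104 119 139 145 143
  143 143 144 125 101 104 105 108 109 109 107 108 106 107]
 [ 84  88  85  86  84  85  83  83  85  82  88  88  89  93 118 149 156 158
  157 162 169 154 136 146 146 128 104 105 104 105 108 108]]
```

```bash
python3 -m pendant '[[[-0.001,0,0],[0,0,0]],[[0,0,0],[0,0,0]],[[0,0,0],[0,0,0]]]' >/dev/null; python3 chk.py
python3 -m pendant '[[[-0.001,0,0],[0,0,0]],[[0,0,0],[0,0,0]],[[0,0,0],[0,0,0]]]' >/dev/null; python3 chk.py
python3 -m pendant '[[[0,0.001,0],[0,0,0]],[[0,0,0],[0,0,0]],[[0,0,0],[0,0,0]]]' >/dev/null; python3 chk.py
python3 -m pendant '[[[0,0.001,0],[0,0,0]],[[0,0,0],[0,0,0]],[[0,0,0],[0,0,0]]]' >/dev/null; python3 chk.py
```

```text
cap [([240.4, 199.4], 45)] [0.5334 0.0082 0.1599] [-0.29 -0.05 -0.61] 20.1
cap [([240.4, 199.4], 45)] [0.5324 0.0082 0.1599] [ 0.06  0.28 -0.89] 20.5
cap [([240.5, 198.7], 45)] [0.5323 0.0093 0.1598] [ 0.65 -0.29 -1.06] 20.9
cap [([240.4, 198.4], 45)] [0.5323 0.0102 0.1599] [-0.35  0.38 -0.23] 21.2
```

In again. Press down.

```bash
python3 -m pendant '[[[0,0,-0.004],[0,0,0]],[[0,0,-0.004],[0,0,0]],[[0,0,-0.004],[0,0,0]],[[0,0,-0.004],[0,0,0]],[[0,0,0],[0,0,0]]]' | egrep 'tcp_pos|force: \['; python3 chk.py
python3 -m pendant '[[[0,0,-0.004],[0,0,0]],[[0,0,-0.004],[0,0,0]],[[0,0,-0.004],[0,0,0]],[[0,0,-0.004],[0,0,0]],[[0,0,0],[0,0,0]]]' | egrep 'tcp_pos|force: \['; python3 chk.py
```

```text
tcp_pos: [0.5317, 0.0104, 0.1429]
force: [0.4, 0.9, 0.3]
cap [([240.5, 199.2], 44)] [0.532  0.0103 0.1433] [ 0.77  0.63 -1.12] 21.8
tcp_pos: [0.5318, 0.0104, 0.127]
force: [-0.0, 1.4, -0.5]
cap [([240.5, 202.3], 45)] [0.5321 0.0104 0.1274] [0.87 1.55 0.04] 22.3
```

```bash
python3 -m pendant '[[[0,0,-0.003],[0,0,0]],[[0,0,-0.003],[0,0,0]],[[0,0,0],[0,0,0]]]' | egrep 'tcp_pos|force: \['; python3 chk.py
python3 -m pendant '[[[0,0,-0.002],[0,0,0]],[[0,0,-0.001],[0,0,0]],[[0,0,0],[0,0,0]]]' | egrep 'tcp_pos|force: \['; python3 chk.py
```

```text
tcp_pos: [0.532, 0.0103, 0.1214]
force: [0.8, 2.0, 0.6]
cap [([240.6, 202.4], 45)] [0.5322 0.0103 0.1216] [0.79 2.82 0.14] 22.6
tcp_pos: [0.5323, 0.0103, 0.1187]
force: [-0.5, 1.6, 1.2]
cap [([240.6, 203.3], 45)] [0.5323 0.0102 0.1188] [ 0.47  2.37 -0.09] 23.0
```

```bash
python3 -m pendant '[[[0,0,-0.001],[0,0,0]],[[0,0,-0.001],[0,0,0]],[[0,0,0],[0,0,0]]]' | egrep 'tcp_pos|force: \['
python3 -m pendant '[[[0,0,-0.001],[0,0,0]],[[0,0,-0.001],[0,0,0]],[[0,0,0],[0,0,0]]]' | egrep 'tcp_pos|force: \['; python3 chk.py
```

```text
tcp_pos: [0.5328, 0.0102, 0.1173]
force: [-0.5, 1.7, 2.6]
tcp_pos: [0.5336, 0.0102, 0.1162]
force: [-0.1, 2.8, 7.1]
cap [([240.7, 203.8], 45)] [0.5336 0.0102 0.1163] [-0.97  2.32  7.43] 23.6
```

```bash
python3 -m pendant '[[[0,0,-0.001],[0,0,0]],[[0,0,-0.0005],[0,0,0]],[[0,0,0],[0,0,0]]]' | egrep 'tcp_pos|force: \['; python3 chk.py
python3 -m pendant '[[[0,0,0.003],[0,0,0]],[[0,0,0.001],[0,0,0]],[[0,0,0],[0,0,0]]]' | egrep 'tcp_pos|force: \['
python3 -m pendant '[[[0,0,0],[0,0,0]],[[0,0,0],[0,0,0]],[[0,0,0],[0,0,0]],[[0,0,0.01],[0,0,0]],[[0,0,0.03],[0,0,0]],[[0,0,0.04],[0,0,0]],[[0,0,0.04],[0,0,0]],[[0,0.04,0.01],[0,0,0]]]' 0.42 | egrep 'tcp_pos|force: \[|width'
python3 -m pendant '[[[-0.02,0.045,0],[0,0,7]],[[-0.02,0.045,0],[0,0,8]],[[-0.02,0.045,0],[0,0,7]],[[-0.01,0.045,0],[0,0,0]],[[0,0.04,0],[0,0,0]],[[0,0,0],[0,0,0]],[[0,0,0],[0,0,0]]]' | egrep 'tcp_pos|ee_rot'
python3 - <<'E'
from h import *
s=eyes.read_camera("side");cv2.imwrite("pics/s7.png",s);t=eyes.read_camera("top");cv2.imwrite("pics/t7.png",t)
v=s.max(2)
m=cv2.inRange(cv2.cvtColor(s,cv2.COLOR_BGR2HSV),(120,60,30),(160,255,255));print("purple",blobs(m>0,225,130,310,220,10,99))
print("black",blobs(v<45,246,186,290,212,20,200))
a=cv2.resize(s[130:240,220:320],None,fx=4,fy=4,interpolation=cv2.INTER_CUBIC)
b=cv2.resize(t[160:240,200:300],None,fx=4,fy=5.5,interpolation=cv2.INTER_CUBIC)
cv2.imwrite("pics/c7.png",np.hstack([a,b])[:, :800])
print(status.get_state()["clock"])
E
```

```text
tcp_pos: [0.5342, 0.0101, 0.1156]
force: [-1.7, 2.3, 10.3]
cap [([240.7, 204.2], 44)] [0.5342 0.0101 0.1156] [-0.74  1.58 10.55] 24.0
tcp_pos: [0.5324, 0.0102, 0.1173]
force: [-0.4, 2.1, 3.1]
tcp_pos: [0.5358, 0.0474, 0.2541]
force: [1.3, 1.2, -0.0]
width: 0.0358
tcp_pos: [0.4621, 0.2707, 0.2478]
ee_rot: [[0.948, 0.317, 0.0], [0.317, -0.948, -0.001], [-0.0, 0.001, -1.0]]
purple [([261.0, 140.6], 31), ([272.0, 141.6], 23), ([240.5, 200.7], 46)]
black [([254.5, 199.9], 42)]
25.9
```

View pics/c7.png

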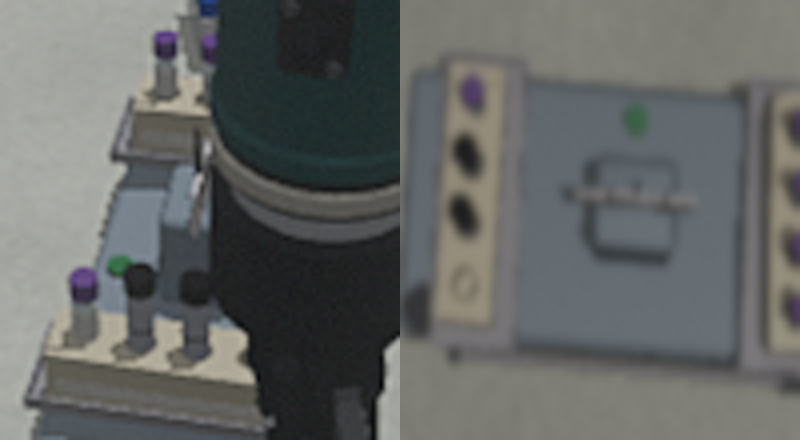

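Both dummies stand upright beside the tube. The part rack has sunk 2.7 px (about 8 mm), so the balance is near level. Swing the arm clear and verify.

```bash
python3 -m pendant '[[[0,-0.05,0],[0,0,0]],[[0,-0.05,0],[0,0,0]],[[0,-0.05,0],[0,0,0]],[[0,-0.05,0],[0,0,0]],[[0,-0.05,0],[0,0,0]],[[0,-0.05,0],[0,0,0]],[[0,-0.05,0],[0,0,0]],[[0,-0.05,0],[0,0,0]]]' | egrep 'tcp_pos'
python3 -m pendant '[[[-0.03,-0.035,0],[0,0,0]],[[-0.03,-0.035,0],[0,0,0]],[[-0.03,-0.035,0],[0,0,0]],[[-0.03,-0.035,0],[0,0,0]],[[-0.03,-0.035,0],[0,0,0]],[[-0.03,-0.035,0],[0,0,0]],[[-0.02,-0.035,0],[0,0,0]],[[-0.02,-0.035,0],[0,0,0]]]' | egrep 'tcp_pos'
python3 -m pendant '[[[-0.02,-0.04,0],[0,0,0]],[[0,-0.05,0],[0,0,0]],[[0,0,0],[0,0,0]],[[0,0,0],[0,0,0]],[[0,0,0],[0,0,0]]]' | egrep 'tcp_pos'
python3 - <<'E'
from h import *
for k in(0,1):
    s=eyes.read_camera("side");cv2.imwrite(f"pics/s8{k}.png",s)
    m=cv2.inRange(cv2.cvtColor(s,cv2.COLOR_BGR2HSV),(120,60,30),(160,255,255));print("purple",blobs(m>0,225,130,310,220,10,99))
v=s.max(2)
print("black",blobs(v<45,246,186,290,212,20,200),"stock",blobs(v<40,215,295,315,345,20))
print("8mm rise px, part",proj("side",[.6,.01,.148])[1]-proj("side",[.6,.01,.14])[1],"full",proj("side",[.6,-.22,.148])[1]-proj("side",[.6,-.22,.14])[1])
t=eyes.read_camera("top")
a=cv2.resize(s[130:240,220:320],None,fx=4,fy=4,interpolation=cv2.INTER_CUBIC)
b=cv2.resize(s[165:220,255:305],None,fx=8,fy=8,interpolation=cv2.INTER_CUBIC)
cv2.imwrite("pics/c8.png",np.hstack([a,b]))
for n,c in (("d1",254.5),("d2",268)):print(n,v[188:214,int(c)-1:int(c)+2].mean(1).round().tolist())
for x,y in((.5676,.0126),(.5357,.0146)):
    p=np.array([x,y,.062]);print("exp home top edge",proj("side",p+[0,-.009,.091])[1].round(1),"cap bottom",proj("side",p+[0,.009,.078])[1].round(1))
E
```

```text
tcp_pos: [0.4611, -0.1333, 0.2479]
tcp_pos: [0.2392, -0.4115, 0.2478]
tcp_pos: [0.2214, -0.4991, 0.2473]
purple [([261.0, 140.6], 31), ([273.0, 141.4], 34), ([285.3, 142.7], 37), ([297.5, 143.6], 37), ([240.5, 200.6], 44)]
purple [([261.0, 140.6], 31), ([273.1, 141.3], 36), ([285.3, 142.6], 35), ([297.5, 143.6], 37), ([240.5, 200.7], 46)]
black [([254.5, 199.6], 50), ([268.5, 201.7], 56)] stock [([251.5, 312.2], 73), ([230.3, 315.8], 74)]
8mm rise px, part -2.6855925274233527 full -2.549952713811649
d1 [128.0, 128.0, 129.0, 129.0, 129.0, 131.0, 130.0, 102.0, 33.0, 40.0, 43.0, 42.0, 40.0, 38.0, 35.0, 33.0, 48.0, 72.0, 81.0, 79.0, 77.0, 78.0, 77.0, 78.0, 68.0, 62.0]
d2 [79.0, 71.0, 67.0, 68.0, 67.0, 68.0, 68.0, 69.0, 66.0, 54.0, 37.0, 41.0, 40.0, 39.0, 38.0, 35.0, 33.0, 31.0, 50.0, 73.0, 80.0, 78.0, 77.0, 78.0, 77.0, 80.0]
exp home top edge 194.6 cap bottom 204.5
exp home top edge 196.4 cap bottom 206.4
```

View pics/c8.png

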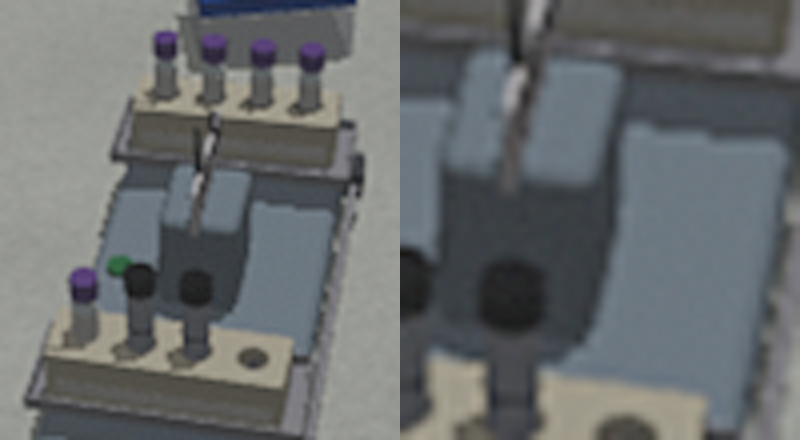

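The pointer side is level: both racks are 8 mm from their starting heights and steady. Both dummies sit at the expected home height within 0.3 to 0.4 px, and two unused dummies are in the stock.

```bash
python3 -c "
from plant import workorder,status
print(status.get_state()['clock']);print(workorder.close_job())"
```

```text
28.15
the job is handed in; nothing more can be done
None
```

I pressed two dummies home in the part-filled rack. Both pans settled at level height in the side view, though I did not read the needle against the index pins. The other two dummies stand in the bench rack, and I handed the job in at 28.2 s; no verdict came back.

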